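Fill the screw-pot rack and carry it by its telescopic handle

ROBOT

A 6-joint arm with a two-finger parallel gripper is mounted at the origin on a cart in front of the work surface, level with it; the furniture and walls round the work are solid. World frame = base frame: x ahead of the robot, y to its left, z up, the work surface at z = 0. Lengths are in m, angles in rad, forces in N, time in s.
With the tool pointing down it reaches from about 0.35 to 1 m from the base axis. Payload 7.1 kg.
Tool frame: the origin (TCP) lies midway between the tips of the shut fingers; the grasp point (between the pads) lies 19 mm behind it (env.grip_depth is the distance from the TCP to the grasp point, in m); z points along the fingers, y is the line along which they close (so a half turn about z gives the same grasp; the last joint's range is limited). The gripper opens to 85 mm and grips with 20 to 120 N. Pads are 22 mm wide; open, the fingers measure 114 mm over their backs; the gripper's body (76 mm by 85 mm) begins 54 mm behind the grasp point. The pads swing forward as they close: fully open they stand 13 mm farther back than shut.
Start: joints at [-1.214, 0.423, 1.63, -0, 1.089, -0.019], TCP at [0.229, -0.581, 0.231] pointing down, gripper open.
Joint ranges: [-3, 3], [-0.9, 2.11], [0.09, 2.58], [-1.31, 4.45], [0.11, 2.69], [-2.54, 2.54]. Speed limits (rad/s): [2.39, 2.39, 3.01, 3.14, 3.14, 3.14].

INTERFACE

Orientations are given as a unit quaternion [x, y, z, w].
In Python, from bench import env gives the robot as it stands.
- The arm moves only by the shell command python3 -m inch 'ROWS' [FORCE]. ROWS is text: rows parted by semicolons, each of 7 numbers parted by spaces: the shift along the tool's x, y, z as a fraction of full scale, then the turn, a rotation vector about the tool's x, y, z as a fraction of full scale, then the opening in per cent of the stroke, from 0 (shut) to 100 (fully open). A call has 1 to 10 rows; each row shifts and turns the commanded pose from where the row before left it, along the tool's axes as they then stand; what a row does not reach is not made up. Full scale, the value 1, is 40 cm for a shift and 0.5 rad for a turn. A row lasts 1/10 s, in which the tool goes at most 50 mm and 8.59 degrees, less where a joint would pass 70% of its speed; a pose out of reach is approached as far as the arm can. A call with a number of a shift or a turn outside -1 to 1 is refused whole. A call with a gripper value outside its range is refused whole. The fingers move at their own pace and stop on an object; FORCE is the grip in N (left out, the last holds). Time passes only in rows, so rows that do not move let the fingers close. It gives the time, the measured TCP pose, the force, the opening and the grip force at its end, in the units of the state.
- env.observe(): the state, without advancing time (a new reading comes with each control period).
- env.snapshot(name): name is "scene" or "top" or "wrist"; returns a dict with "color" (420x560x3 uint8, red, green, blue), "fov_y" (degrees; the focal length in pixels is half the picture's height over the tangent of half this angle, whatever the lens; pixels are square), "cx", "cy" (the principal point, pixels), "D" ([k1, k2, p1, p2, k3] as OpenCV has them; the pictures are not rectified), "eye" and "orientation" of the camera in the world. Camera axes: x right, y up, looking along -z (the intrinsics and any distortion apply to the point x, -y, -z); pixel columns grow to the right and rows downward; lengths in m; the calibration is good to about 2 mm. A picture is of the moment at which its call begins. There is no depth.
- env.finish_job(): hands the job in; it is judged then, once.
The state is a dict: "time_s": time; "joints": joint angles; "joint_vel": joint speeds; "joint_torque": joint torques, N m; "ee_pos": TCP position; "eef_rot": TCP orientation; "contact_force": force on the tool from outside, world axes, zero at the start; "wrist_torque": the same for the moment, N m; "gripper_width": opening from 0.0 (shut) to 1.0 (fully open); "gripper_force": force on a finger pad.
Only numpy, scipy, OpenCV 4.12 (cv2) and the standard library are available. Lean on these libraries where they do the work, as an engineer would, in place of code of your own. Each camera call takes 0.05 s, during which the arm holds its last target. There are 200 camera calls.

TASK

Stand the two spare screw pots from the worktop in the two empty pockets of the blue carry rack, leaving the pots that are already in it where they are. Then squeeze the red button in the rack's handle, pull the handle up past its first stop to its second stop while the rack still stands, and lift the rack by it about 5 cm clear of the worktop, level. Finish still holding it there by the extended handle, and do not disturb the things lying around.

Things in the scene. Friction and masses are not known exactly. Their poses are not given: they have to be found in the camera images.
- rack: blue carry rack, loose, about 0.55 kg: plate 66 (its x) x 264 (its y) x 22 mm, four square pockets in a row along y, T-handle in the middle on a 26 x 33 mm sleeve, 64 mm high. Origin: centre of the underside, z up. Pots in it reach z = 56 mm; pockets are 38 mm apart, so fingers should let a pot down closing along the rack's x, tips above the plate
- pocket_0 (a point): centre of the floor of a pocket, at rack x = 0, y = 104 mm, z = 6 mm; the pocket is a 30 x 30 mm square, 16 mm deep; a pot stands seated when its underside rests here. It may be full or empty at the start
- pocket_1 (a point): centre of the floor of a pocket, at rack x = 0, y = 66 mm, z = 6 mm; the pocket is a 30 x 30 mm square, 16 mm deep; a pot stands seated when its underside rests here. It may be full or empty at the start
- pocket_2 (a point): centre of the floor of a pocket, at rack x = 0, y = -66 mm, z = 6 mm; the pocket is a 30 x 30 mm square, 16 mm deep; a pot stands seated when its underside rests here. It may be full or empty at the start
- pocket_3 (a point): centre of the floor of a pocket, at rack x = 0, y = -104 mm, z = 6 mm; the pocket is a 30 x 30 mm square, 16 mm deep; a pot stands seated when its underside rests here. It may be full or empty at the start
- pot_a: small amber screw pot with a white screw cap, an upright cylinder 26 mm in diameter and 50 mm tall, 30 g, its foot stepped in by 1.5 mm over the lowest 2.5 mm; origin at the centre of its underside, z up to the cap. Starts in one of the pockets
- pot_b: small amber screw pot with a white screw cap, an upright cylinder 26 mm in diameter and 50 mm tall, 30 g, its foot stepped in by 1.5 mm over the lowest 2.5 mm; origin at the centre of its underside, z up to the cap. Starts in one of the pockets
- pot_c: small amber screw pot with a white screw cap, an upright cylinder 26 mm in diameter and 50 mm tall, 30 g, its foot stepped in by 1.5 mm over the lowest 2.5 mm; origin at the centre of its underside, z up to the cap. A spare, starts standing on the worktop to the right of the rack
- pot_d: small amber screw pot with a white screw cap, an upright cylinder 26 mm in diameter and 50 mm tall, 30 g, its foot stepped in by 1.5 mm over the lowest 2.5 mm; origin at the centre of its underside, z up to the cap. A spare, starts standing on the worktop to the right of the rack
- handle (a joint): travel of the telescopic handle in m, 0 = pushed in and locked, 0.025 = first stop, 0.050 = second stop, the end of its travel. Light to slide (about 1.5 N of friction plus its own 0.1 kg) while the button is in; when the button is let go its catch locks at 0 and at either stop
- handle_grip (a point): centre of the handle's grey grip bar, a block 28 (rack x) x 76 (rack y) x 26 mm (height); 79 mm above the rack's underside when pushed in. Nothing stands beside it to the front or back
- button (a joint): travel of the red release button in m, 0 = out, 0.006 = flush with the grip bar; its spring takes about 6.5 N to push it flush, and from about 0.0045 m the catch is clear. It springs out when let go
- button_face (a point): centre of the red button's face, 14 mm wide and 11 mm high, on the -x side (front) of the grip bar, 6 mm proud of it: fingers closing along the rack's x over the middle of the bar squeeze it flush (34 mm over button and bar, 28 mm when flush)
- specs: bystander, fixed: metal-frame spectacles standing on the worktop behind the rack, 143 x 131 x 37 mm; origin at the centre of the underside
- navy_punch: bystander: navy pen-like centre punch lying on the worktop at the back right, 14 x 133 x 13 mm; origin at the centre of the underside
- tape_roll: bystander: white roll of blocking pads lying flat to the left of the rack, 62 mm in diameter, 26 mm high; origin at the centre of its underside
- red_block: bystander: small red lens block, 26 mm in diameter and 16 mm high, at the front left; origin at the centre of its underside
There are look-alikes about, which are no part of the job. Leave any purple look-alike of the pot_c alone.

How it is judged:
On the way, in this order (a step that is already met when the one before it is completed fails the run):
1. a pot stands seated in each of the four pockets and is let go, the handle still pushed in (distance between any of pot_a, pot_b, pot_c, pot_d and pocket_0 below 0.008 m and distance between any of pot_a, pot_b, pot_c, pot_d and pocket_1 below 0.008 m and distance between any of pot_a, pot_b, pot_c, pot_d and pocket_2 below 0.008 m and distance between any of pot_a, pot_b, pot_c, pot_d and pocket_3 below 0.008 m and contact force between each of pot_a, pot_b, pot_c, pot_d and the fingers below 0.2 N and value of joint handle below 0.008 m), for 0.2 s.
2. the button is pressed flush and the handle is out at its second stop, the rack still standing or only just leaving the worktop (value of joint handle above 0.046 m and value of joint button above 0.004 m and height (world z) of rack below 0.02 m).
At the end, for the whole second after the job is handed in: a pot is seated in each of the four pockets (within 8 mm of its floor centre), the handle is out beyond 0.046 m, and the rack hangs still from the fingers, level within 0.2 rad, its underside 25 to 120 mm above the worktop, touching no bystander (distance between any of pot_a, pot_b, pot_c, pot_d and pocket_0 below 0.008 m and distance between any of pot_a, pot_b, pot_c, pot_d and pocket_1 below 0.008 m and distance between any of pot_a, pot_b, pot_c, pot_d and pocket_2 below 0.008 m and distance between any of pot_a, pot_b, pot_c, pot_d and pocket_3 below 0.008 m and value of joint handle above 0.046 m and height (world z) of rack between 0.025 and 0.12 m and angle between rack's own z axis and vertical below 0.2 rad and linear speed of rack below 0.03 m/s and contact force between rack and the fingers above 2 N and contact force between rack and navy_punch below 0.1 N and contact force between rack and tape_roll below 0.1 N and contact force between rack and red_block below 0.1 N and contact force between rack and specs below 0.1 N); the arm keeps its last pose, push and grip.
It fails at once if a bystander (navy punch, white roll or red lens block) moved by more than 3 cm (distance of any of navy_punch, tape_roll, red_block from where it was at the start of the episode above 0.03 m).
It fails at once if a pot that was in the rack is lifted out of its pocket (z of any of pot_a, pot_b in the frame of rack above 0.025 m).
It fails at once if the rack is lifted before its handle is out at the second stop (height (world z) of rack above 0.02 m and value of joint handle below 0.044 m).
It fails at once if the rack is tipped by more than 0.5 rad (angle between rack's own z axis and vertical above 0.5 rad).
It also fails if it takes over 61 s, if anything falls off the work surface, if the arm or the gripper's body presses on something with over 40 N, if the wrist force passes 120 N, or if a joint passes its speed limit or range.

## Working session

There is one attempt and no reset: what is moved stays moved. The work goes in short steps, Python scripts to look and compute and a shell command to move; the robot and the scene stay as the last step left them, time stands still between calls to the robot, and variables do not carry over. Pictures are saved under pics/ and viewed, at most 13 in all, crops included, and the job is handed in when it is done.

```bash
ls; mkdir -p pics; cat > h.py <<'E'
import numpy as np, cv2
from scipy.spatial.transform import Rotation as R
from bench import env
def snap(n,save=None):
    s=env.snapshot(n)
    if save: cv2.imwrite('pics/'+save,s['color'][:,:,::-1])
    return s
def K(s):
    f=s['color'].shape[0]/2/np.tan(np.radians(s['fov_y'])/2)
    return np.array([[f,0,s['cx']],[0,f,s['cy']],[0,0,1.]])
def ray(s,uv):
    p=cv2.undistortPoints(np.array([[uv]],float),K(s),np.array(s['D'],float))[0,0]
    d=R.from_quat(s['orientation']).apply([p[0],-p[1],-1]); return np.array(s['eye']),d
def onz(s,uv,z):
    e,d=ray(s,uv); return e+d*(z-e[2])/d[2]
def proj(s,P):
    c=R.from_quat(s['orientation']).inv().apply(np.atleast_2d(P)-np.array(s['eye']))*[1,-1,-1]
    return cv2.projectPoints(c,np.zeros(3),np.zeros(3),K(s),np.array(s['D'],float))[0][:,0]
E
python3 - <<'E'
from h import *
for n in('scene','top'):
    s=snap(n,n+'0.png'); print(n,s['fov_y'],s['eye'],s['orientation'],s['D'])
o=env.observe();print(o['ee_pos'],o['eef_rot'],o['time_s'],env.grip_depth)
E
```

```text
pics
scene 45.766505573052235 [-0.47804883 -0.5408443   0.59568432] [ 0.45689619 -0.28201112 -0.42690157  0.72764734] [-0.18582507  0.          0.          0.          0.        ]
top 44.5211538528481 [ 0.32038132 -0.0077555   1.56168227] [ 0.04975875 -0.0469616  -0.69946803  0.71138116] [0.01929008 0.         0.         0.         0.        ]
[ 0.2292297  -0.58090731  0.2306189 ] [ 9.82397799e-01  1.86799547e-01 -1.27820950e-04 -6.91569711e-04] 0.1 0.0187
```

View pics/scene0.png

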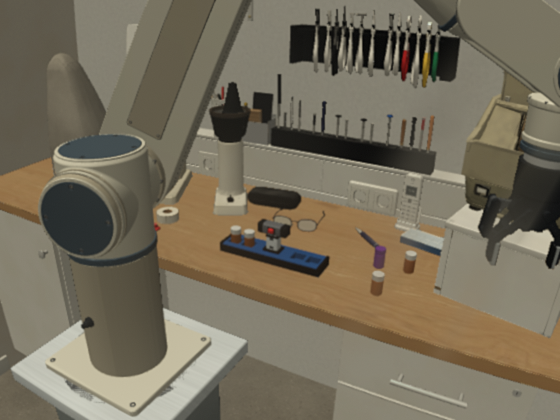

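View pics/top0.png

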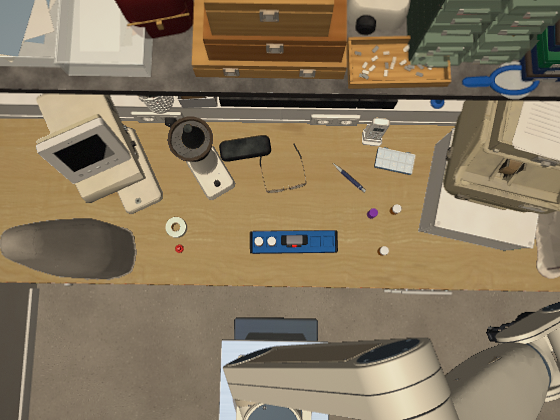

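Top view: the rack is at about (294,241), with the left two pockets full and the right two (320,241 and beyond) empty. The spares' white caps are at (397,209) and (384,251), the purple decoy at (373,213), and the red button at (294,245) in front.

```bash
cat > m.py <<'E'
from h import *
def cap(s,uv,r=9,z=.05):
    u,v=map(int,uv); im=s['color'][v-r:v+r+1,u-r:u+r+1].astype(int)
    m=(im.min(2)>150)&(im.max(2)-im.min(2)<50); 
    n,l,st,c=cv2.connectedComponentsWithStats(m.astype(np.uint8)); k=1+np.argmax(st[1:,4])
    return c[k]+[u-r,v-r], st[k,4]
E
python3 - <<'E'
from m import *
s=snap('top')
for uv in((397,209),(384,251),(259,241),(271,241)):
    c,a=cap(s,uv,9 if uv[0]>300 else 6); z=.05 if uv[0]>300 else .056
    print('cap',c,a,onz(s,c,z), 'px/m',K(s)[0,0]/1.5)
h=cv2.cvtColor(s['color'],cv2.COLOR_RGB2HSV)
m=((h[...,0]>100)&(h[...,0]<125)&(h[...,1]>120)).astype(np.uint8); m[:220]=0;m[265:]=0;m[:,:240]=0;m[:,350:]=0
c=max(cv2.findContours(m,0,2)[0],key=cv2.contourArea); r=cv2.minAreaRect(c); b=cv2.boxPoints(r)
P=np.array([onz(s,q,.022) for q in b]); print(r,P,P.mean(0)); print(np.linalg.norm(P-np.roll(P,1,0),axis=1))
w=proj(s,[[P.mean(0)[0],P.mean(0)[1],.022]]);print(w)
s2=snap('scene')
# cap sides from scene view
for uv in((378,276),(410,255)):
    c,a=cap(s2,uv,7); print('scene',c,a,onz(s2,c,.045))
E
```

```text
cap [396.61111111 208.11111111] 54 [ 0.54522817 -0.35664799  0.05      ] px/m 342.02540653154864
cap [384.05357143 250.08928571] 56 [ 0.41988596 -0.31795356  0.05      ] px/m 342.02540653154864
cap [258.43396226 240.45283019] 53 [0.44147417 0.05172158 0.056     ] px/m 342.02540653154864
cap [271.2        240.41818182] 55 [0.4422068 0.014197  0.056    ] px/m 342.02540653154864
((293.5, 241.5), (21.0, 83.0), 90.0) [[ 0.47241384  0.07308147  0.022     ]
 [ 0.47662671 -0.17693194  0.022     ]
 [ 0.41346349 -0.17701274  0.022     ]
 [ 0.40923312  0.07158307  0.022     ]] [ 0.44293429 -0.05232003  0.022     ]
[0.06319849 0.2500489  0.06316327 0.2486318 ]
[[293.48408841 241.46616093]]
scene [377.93333333 273.4       ] 30 [ 0.42631357 -0.31393221  0.045     ]
scene [411. 253.] 31 [ 0.55252793 -0.3541378   0.045     ]
```

The sizes check out: cap diameter about 24 mm, pocket spacing 37.5 mm, rack about 250 x 63 mm for its blue part. The rack centre is near (0.443, -0.052) with yaw close to 0. First I turn the tool so that its y lies along world x.

```bash
python3 -m inch '0 0 0 0 0 -0.3 60;0 0 0 0 0 -0.3 60;0 0 0 0 0 -0.3 60;0 0 0 0 0 -0.3 60;0 0 0 0 0 -0.3 60;0 0 0 0 0 -0.3 60;0 0 0 0 0 -0.3 60;0 0 0 0 0 -0.3 60;0.1 0 0 0 0 0 60;0.1 0 0 0 0 0 60' 30
python3 -m inch '0.1 0 0 0 0 0 60;0.1 0 0 0 0 0 60;0.1 0 0 0 0 0 60;0.1 0.05 0 0 0 0 60;0.06 0.1 0 0 0 0 60;0 0.1 0 0 0 0 60;0 0.06 0 0 0 0 60;0 0 0 0 0 0 60;0 0 0 0 0 0 60'
```

```text
time_s: 1.2
ee_pos: [0.2288, -0.5007, 0.2307]
eef_rot: [0.706, 0.709, 0.0, -0.0]
contact_force: [0.4, 0.2, -0.3]
gripper_width: 0.597
gripper_force: 0.0
time_s: 2.1
ee_pos: [0.3519, -0.3163, 0.231]
eef_rot: [0.705, 0.709, -0.0, -0.001]
contact_force: [0.2, 0.1, 0.0]
gripper_width: 0.607
gripper_force: 0.0
```

```bash
python3 - <<'E'
from m import *
s=snap('wrist','w1.png'); print(s['fov_y'],s['eye'],R.from_quat(s['orientation']).as_matrix().round(3).tolist(),s['D'])
print(proj(s,[[.42,-.318,.05],[.545,-.357,.05],[.53,-.285,.05],[.352,-.316,.231]]))
E
```

```text
58.428724229942915 [ 0.35236953 -0.23357042  0.37254138] [[1.0, -0.006, -0.001], [0.006, 0.947, 0.32], [-0.001, -0.32, 0.947]] [0.02936674 0.         0.         0.         0.        ]
[[348.56492447 179.48249197]
 [483.30514349 221.54866155]
 [481.34888016 142.35357873]
 [270.68066701 282.15586609]]
```

View pics/w1.png

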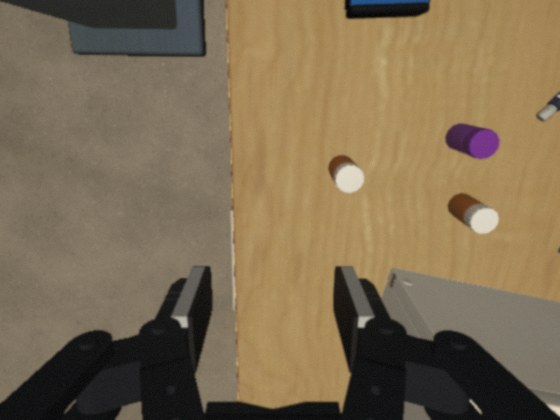

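The wrist view shows the front cap at (349,177), the back cap at (483,219), purple at (480,140), and the rack's right end at the top, (388,5). All are where I projected them. I measure the caps exactly.

```bash
python3 - <<'E'
from m import *
s=snap('wrist')
for uv in((349,177),(483,219)):
    c,a=cap(s,uv,22); P=onz(s,c,.05); print(c,a,2*np.sqrt(a/np.pi)/K(s)[0,0]*(s['eye'][2]-.05)/.95,P, (P-env.observe()['ee_pos'])/.4)
E
```

```text
[350.1954023  178.43678161] 609 0.025174134163628716 [ 0.42071044 -0.31711261  0.05      ] [ 0.17425829 -0.00153105 -0.45254996]
[485.01621622 220.07027027] 555 0.02403213680840884 [ 0.54553226 -0.35572926  0.05      ] [ 0.48631282 -0.09807266 -0.45254996]
```

```bash
python3 -m inch '-0.003 0.09 0 0 0 0 60;0 0.082 0 0 0 0 60;0 0 0.1 0 0 0 60;0 0 0.1 0 0 0 60;0 0 0.1 0 0 0 60;0 0 0.08 0 0 0 60;0 0 0.06 0 0 0 60;0 0 0.04 0 0 0 60;0 0 0.025 0 0 0 60;0 0 0.013 0 0 0 60'
python3 -m inch '0 0 0 0 0 0 60;0 0 0 0 0 0 20;0 0 0 0 0 0 20;0 0 0 0 0 0 20;0 0 0 0 0 0 20;0 0 0 0 0 0 20;0 0 0 0 0 0 20' 30
```

```text
time_s: 3.2
ee_pos: [0.4199, -0.3178, 0.0235]
eef_rot: [0.706, 0.708, -0.0, -0.001]
contact_force: [0.2, -0.9, -0.0]
gripper_width: 0.602
gripper_force: 0.0
time_s: 3.9
ee_pos: [0.4213, -0.318, 0.025]
eef_rot: [0.705, 0.709, 0.0, 0.001]
contact_force: [-2.6, -0.1, 6.6]
gripper_width: 0.293
gripper_force: 30.1
```

```bash
python3 -m inch '0 0 -0.04 0 0 0 20;0 0 -0.09 0 0 0 20;0 0 -0.11 0 0 0 20;0 0 -0.11 0 0 0 20;0 0 -0.1 0 0 0 20;0.09 0.02 -0.06 0 0 0 20;0.11 0.035 0 0 0 0 20;0.11 0 0 0 0 0 20;0.06 0 0 0 0 0 20;0 0 0 0 0 0 20'
python3 -m inch '0 0 0 0 0 0 20;0 0 0 0 0 0 20'
python3 - <<'E'
from m import *
s=snap('wrist','w2.png')
print(proj(s,[[.445,-.156,.022],[.444,-.118,.022],[.443,-.052,.022]]))
E
```

```text
time_s: 4.9
ee_pos: [0.4416, -0.1668, 0.2283]
eef_rot: [0.704, 0.71, 0.0, -0.0]
contact_force: [-0.0, -0.2, -0.6]
gripper_width: 0.293
gripper_force: 29.6
time_s: 5.1
ee_pos: [0.4424, -0.1703, 0.2283]
eef_rot: [0.705, 0.709, 0.0, 0.0]
contact_force: [0.3, 0.9, -0.8]
gripper_width: 0.294
gripper_force: 29.6
[[274.19797925 155.48285009]
 [273.32447632 113.71098449]
 [272.5160288   32.91577008]]
```

View pics/w2.png

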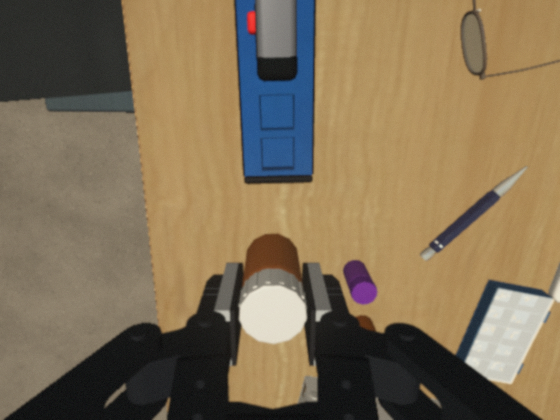

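The wrist view shows the empty pockets at about (278,153) and (277,112), the rack's near top edge at row 176, and the pot held upright between the fingers. Next I fit the plate edges and pocket outlines.

```bash
python3 - <<'E'
from m import *
s=snap('wrist'); h=cv2.cvtColor(s['color'],cv2.COLOR_RGB2HSV)
m=(h[...,0]>100)&(h[...,0]<125)&(h[...,1]>130)&(h[...,2]>70); m[:,:200]=0;m[:,350:]=0;m[200:]=0
L=[];Rr=[]
for v in range(30,172,4):
    c=np.where(m[v])[0]; L.append(onz(s,(c[0]-.5,v),.022)); Rr.append(onz(s,(c[-1]+.5,v),.022))
L=np.array(L);Rr=np.array(Rr)
for E in(L,Rr): print(np.polyfit(E[:,1],E[:,0],1), E[::6,0].round(4))
M=(L+Rr)/2; p=np.polyfit(M[:,1],M[:,0],1); print('mid',p,[np.polyval(p,y) for y in(-.156,-.118,-.052)],'w',(Rr-L)[:,0].mean())
rows=[np.where(m[:,u])[0].max()+.5 for u in range(255,305,5)]; print(rows,onz(s,(278,np.median(rows)),.022))
g=cv2.cvtColor(s['color'],cv2.COLOR_RGB2GRAY)
print(g[85:180,278].tolist()); print(g[153,240:320].tolist()); print(g[112,240:320].tolist())
o=env.observe();print(o['ee_pos'],R.from_quat(o['eef_rot']).as_matrix().round(4).tolist())
E
```

```text
[-0.03185697  0.41115071] [0.4127 0.413  0.4142 0.4146 0.415  0.4163]
[-0.0225229  0.4763268] [0.4773 0.4781 0.478  0.4788 0.4796 0.4796]
mid [-0.02718986  0.44373925] [np.float64(0.4479808643910589), np.float64(0.44694764981787033), np.float64(0.44515311924338485)] w 0.06416628601590539
[np.float64(175.5), np.float64(175.5), np.float64(175.5), np.float64(175.5), np.float64(175.5), np.float64(175.5), np.float64(174.5), np.float64(174.5), np.float64(174.5), np.float64(174.5)] [ 0.44860858 -0.17534063  0.022     ]
[81, 79, 80, 77, 78, 81, 81, 77, 76, 68, 71, 75, 78, 81, 76, 77, 82, 77, 78, 77, 81, 78, 80, 81, 81, 81, 78, 83, 81, 81, 78, 81, 85, 81, 81, 82, 82, 81, 82, 80, 82, 75, 65, 57, 60, 73, 83, 82, 79, 81, 81, 78, 73, 74, 81, 83, 84, 81, 84, 84, 83, 83, 81, 84, 81, 81, 83, 86, 82, 82, 82, 83, 82, 83, 79, 81, 84, 79, 82, 81, 78, 68, 56, 55, 58, 71, 77, 83, 84, 74, 56, 39, 43, 42, 45]
[147, 125, 78, 61, 74, 85, 85, 86, 80, 84, 85, 85, 81, 80, 82, 82, 81, 82, 84, 79, 75, 69, 66, 78, 82, 81, 81, 83, 83, 83, 84, 80, 84, 82, 86, 84, 82, 82, 82, 83, 86, 81, 82, 82, 83, 81, 82, 84, 83, 80, 82, 81, 72, 63, 68, 75, 79, 85, 84, 84, 83, 86, 82, 81, 82, 82, 83, 80, 80, 80, 78, 71, 59, 72, 112, 141, 147, 153, 150, 151]
[78, 57, 71, 81, 81, 81, 83, 79, 81, 81, 80, 81, 81, 80, 81, 82, 81, 80, 77, 73, 67, 67, 79, 77, 84, 82, 82, 82, 76, 80, 83, 80, 80, 76, 80, 79, 81, 79, 83, 82, 81, 79, 80, 81, 81, 80, 82, 85, 80, 77, 77, 82, 69, 60, 66, 75, 80, 77, 78, 78, 82, 79, 81, 79, 81, 78, 77, 77, 79, 80, 75, 70, 59, 62, 100, 140, 156, 152, 151, 149]
[ 0.44221677 -0.17044151  0.2280901 ] [[-0.0037, 1.0, 0.0001], [1.0, 0.0037, -0.0002], [-0.0002, 0.0001, -1.0]]
```

```bash
python3 - <<'E'
from m import *
s=snap('wrist')
for uv in((278,137),(278,168),(262,153),(293,153),(277.5,94),(277.5,128),(260.5,112),(293,112)): print(uv,onz(s,uv,.022).round(4))
t=snap('top')
for c in ([258.43,240.45],[271.2,240.42]): print(onz(t,c,.056).round(4))
E
```

```text
(278, 137) [ 0.4482 -0.139   0.022 ]
(278, 168) [ 0.4484 -0.168   0.022 ]
(262, 153) [ 0.4334 -0.1538  0.022 ]
(293, 153) [ 0.4623 -0.1537  0.022 ]
(277.5, 94) [ 0.4474 -0.1012  0.022 ]
(277.5, 128) [ 0.4477 -0.1308  0.022 ]
(260.5, 112) [ 0.4323 -0.1167  0.022 ]
(293, 112) [ 0.4615 -0.1166  0.022 ]
[0.4415 0.0517 0.056 ]
[0.4422 0.0142 0.056 ]
```

```bash
python3 - <<'E'
from m import *
s=snap('wrist'); o=env.observe(); e=np.array(o['ee_pos']); print(e)
im=s['color'].astype(int); m=((im.min(2)>185)&(im.max(2)-im.min(2)<50)).astype(np.uint8); m[:230]=0;m[360:]=0;m[:,:230]=0;m[:,315:]=0
c=max(cv2.findContours(m,0,2)[0],key=cv2.contourArea); (x,y),r=cv2.minEnclosingCircle(c); print(x,y,r,cv2.fitEllipse(c))
for z in (e[2]+.025,): print(onz(s,(x,y),z), onz(s,(x-r,y),z),onz(s,(x+r,y),z))
print(proj(s,[[e[0],e[1],e[2]+.025]]))
E
```

```text
[ 0.44204676 -0.17016059  0.22796929]
272.3854675292969 314.27752685546875 32.72806167602539 ((272.376708984375, 313.78424072265625), (55.591468811035156, 64.3936996459961), 89.89210510253906)
[ 0.44294456 -0.16860443  0.25296929] [ 0.43108807 -0.16863009  0.25296929] [ 0.45480112 -0.16855841  0.25296929]
[[269.90331107 317.94609688]]
```

```bash
python3 -m inch '0.0405 0.011 0 0 0 -0.04 20;0 0 0.1 0 0 0 20;0 0 0.1 0 0 0 20;0 0 0.1 0 0 0 20;0 0 0.08 0 0 0 20;0 0 0.04 0 0 0 20;0 0 0.01 0 0 0 20;0 0 0 0 0 0 20;0 0 0 0 0 0 20'
python3 - <<'E'
from m import *
s=snap('wrist','w3.png'); o=env.observe(); print(o['ee_pos'],R.from_quat(o['eef_rot']).as_matrix().round(4).tolist())
E
```

```text
time_s: 6.25
ee_pos: [0.4472, -0.1537, 0.0569]
eef_rot: [0.698, 0.716, 0.0, 0.001]
contact_force: [0.6, -0.9, -1.1]
gripper_width: 0.293
gripper_force: 29.6
[ 0.44729324 -0.15369117  0.05716601] [[-0.0248, 0.9997, 0.0019], [0.9997, 0.0248, -0.0007], [-0.0008, 0.0019, -1.0]]
```

View pics/w3.png

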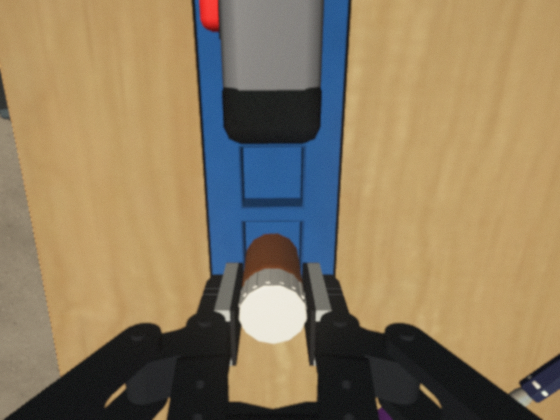

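The pot sits centred over pocket 3 in x: the pocket edges are at 244 and 301, and the pot is centred at 272. Next the y check, from the pocket edges at rows 144, 205 and 221.

```bash
python3 - <<'E'
from m import *
s=snap('wrist'); 
for uv in((272,144),(272,205.5),(272,221),(241,175),(303,175),(244,228),(301,228)): print(uv,onz(s,uv,.022).round(4))
g=cv2.cvtColor(s['color'],cv2.COLOR_RGB2GRAY); print(g[138:150,272],g[198:228,260])
E
```

```text
(272, 144) [ 0.4468 -0.1003  0.022 ]
(272, 205.5) [ 0.4475 -0.1308  0.022 ]
(272, 221) [ 0.4477 -0.139   0.022 ]
(241, 175) [ 0.4321 -0.1156  0.022 ]
(303, 175) [ 0.4621 -0.1149  0.022 ]
(244, 228) [ 0.4336 -0.1432  0.022 ]
(301, 228) [ 0.4625 -0.1425  0.022 ]
[29 29 25 24 27 43 60 70 71 77 80 87] [59 48 53 47 48 50 51 53 58 71 78 85 87 86 89 87 87 87 86 87 89 84 81 81
 83 89 90 89 93 89]
```

```bash
python3 -m inch '0 0 0.02 0 0 0 20;0 0 0.015 0 0 0 20;0 0 0.015 0 0 0 20;0 0 0.01 0 0 0 20;0 0 0.005 0 0 0 20;0 0 0 0 0 0 20;0 0 0 0 0 0 20'
```

```text
time_s: 7.05
ee_pos: [0.446, -0.1531, 0.0308]
eef_rot: [0.698, 0.716, -0.0, -0.0]
contact_force: [-5.6, 1.3, 16.2]
gripper_width: 0.291
gripper_force: 31.2
```

```bash
python3 -m inch '0 0 0 0 0 0 60;0 0 0 0 0 0 60;0 0 0 0 0 0 60;0 0 0 0 0 0 60;0 0 -0.05 0 0 0 60;0 0 -0.1 0 0 0 60;0 0 -0.12 0 0 0 60;0 0 -0.12 0 0 0 60;-0.05 0 -0.1 0 0 0 60;-0.05 0 0 0 0 0 60'
python3 -m inch '0 0 0 0 0 0 60'
python3 - <<'E'
from m import *
s=snap('wrist','w4.png'); o=env.observe(); print(o['ee_pos'])
c,a=cap(s,proj(s,[[.447,-.154,.056]])[0],24); print(c,a,onz(s,c,.056))
E
```

```text
time_s: 8.05
ee_pos: [0.4506, -0.1948, 0.2318]
eef_rot: [0.698, 0.716, 0.002, 0.005]
contact_force: [1.0, 0.1, -0.9]
gripper_width: 0.602
gripper_force: 0.0
time_s: 8.15
ee_pos: [0.4484, -0.195, 0.2276]
eef_rot: [0.699, 0.715, 0.001, 0.002]
contact_force: [-0.2, 1.2, -0.4]
gripper_width: 0.598
gripper_force: 0.0
[ 0.44733893 -0.19374933  0.22632706]
[269.5613079 129.       ] 734 [ 0.44659395 -0.15230857  0.056     ]
```

View pics/w4.png

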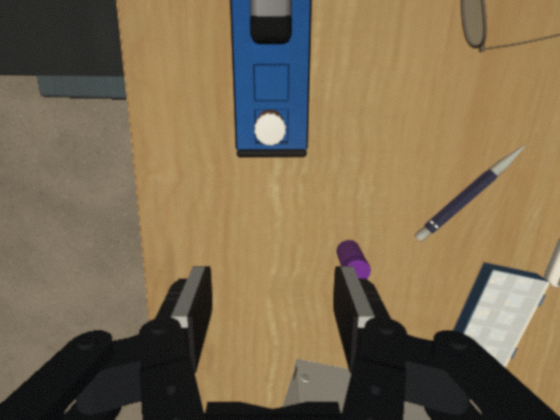

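The pot stands centred in pocket 3, with its cap at (270,128). Next I go over pot_d.

```bash
python3 -m inch '-0.1 0.05 0 0 0 0 60;-0.1 0.06 0 0 0 0 60;-0.1 0.06 0 0 0 0 60;-0.06 0.035 0 0 0 0 60;0 0 0 0 0 0 60;0 0 0 0 0 0 60;0 0 0 0 0 0 60'
python3 - <<'E'
from m import *
s=snap('wrist'); o=env.observe(); e=np.array(o['ee_pos']); print(e)
c,a=cap(s,proj(s,[[.545,-.356,.05]])[0],24); P=onz(s,c,.05); print(c,a,P); M=R.from_quat(o['eef_rot']).as_matrix(); print(M.T@(P-e)/.4)
E
```

```text
time_s: 8.9
ee_pos: [0.532, -0.3335, 0.2249]
eef_rot: [0.698, 0.716, -0.0, -0.002]
contact_force: [0.3, 0.1, 0.4]
gripper_width: 0.598
gripper_force: 0.0
[ 0.53219723 -0.33352868  0.22535203]
[287.7037037  204.12169312] 567 [ 0.54664336 -0.35588587  0.05      ]
[-0.05742835  0.03541142  0.43823903]
```

```bash
python3 -m inch '-0.058 0.034 0 0 0 0 60;0 0 0.05 0 0 0 60;0 0 0.1 0 0 0 60;0 0 0.11 0 0 0 60;0 0 0.1 0 0 0 60;0 0 0.07 0 0 0 60;0 0 0.04 0 0 0 60;0 0 0.02 0 0 0 60;0 0 0.01 0 0 0 60;0 0 0 0 0 0 60'
python3 -m inch '0 0 0 0 0 0 20;0 0 0 0 0 0 20;0 0 0 0 0 0 20;0 0 0 0 0 0 20;0 0 0 0 0 0 20;0 0 0 0 0 0 20' 30
python3 -m inch '0 0 -0.04 0 0 0 20;0 0 -0.09 0 0 0 20;0 0 -0.11 0 0 0 20;0 0 -0.11 0 0 0 20;0 0 -0.1 0 0 0 20;0 0 -0.05 0 0 0 20;0 0 0 0 0 0 20'
```

```text
time_s: 9.95
ee_pos: [0.5478, -0.3582, 0.027]
eef_rot: [0.698, 0.716, 0.0, 0.001]
contact_force: [-1.0, -0.2, 0.8]
gripper_width: 0.597
gripper_force: 0.0
time_s: 10.55
ee_pos: [0.5479, -0.3586, 0.0275]
eef_rot: [0.698, 0.716, 0.0, 0.001]
contact_force: [-0.5, 0.4, 7.0]
gripper_width: 0.295
gripper_force: 29.9
time_s: 11.25
ee_pos: [0.5489, -0.3592, 0.2313]
eef_rot: [0.698, 0.716, 0.001, 0.004]
contact_force: [0.8, 0.2, -0.4]
gripper_width: 0.295
gripper_force: 29.5
```

```bash
python3 -m inch '0.06 -0.02 0 0 0 0 20;0.1 -0.05 0 0 0 0 20;0.1 -0.05 0 0 0 0 20;0.1 -0.05 0 0 0 0 20;0.1 -0.04 0 0 0 0 20;0.1 -0.03 0 0 0 0 20;0.052 0 0 0 0 0 20;0 0 0 0 0 0 20;0 0 0 0 0 0 20;0 0 0 0 0 0 20'
python3 - <<'E'
from m import *
s=snap('wrist'); o=env.observe(); e=np.array(o['ee_pos']); print(e)
im=s['color'].astype(int); m=((im.min(2)>185)&(im.max(2)-im.min(2)<50)).astype(np.uint8); m[:230]=0;m[360:]=0;m[:,:230]=0;m[:,315:]=0
c=max(cv2.findContours(m,0,2)[0],key=cv2.contourArea); print(cv2.fitEllipse(c)[0])
print(onz(s,cv2.fitEllipse(c)[0],e[2]+.0225))
M=R.from_quat(o['eef_rot']).as_matrix(); print(M.round(4).tolist(), M.T@(np.array([.4464,-.1165,.06])-e)/.4)
E
```

```text
time_s: 12.25
ee_pos: [0.4453, -0.1164, 0.2259]
eef_rot: [0.698, 0.716, -0.0, -0.0]
contact_force: [-0.8, -0.3, -0.4]
gripper_width: 0.29
gripper_force: 29.5
[ 0.44533595 -0.11658877  0.22593084]
(272.63189697265625, 306.18701171875)
[ 0.4461817  -0.11299442  0.24843084]
[[-0.0241, 0.9997, -0.0002], [0.9997, 0.0241, -0.0001], [-0.0001, -0.0002, -1.0]] [2.09512019e-04 2.74185424e-03 4.14826570e-01]
```

```bash
python3 -m inch '-0.002 0.002 0.05 0 0 0 20;0 0 0.1 0 0 0 20;0 0 0.1 0 0 0 20;0 0 0.1 0 0 0 20;0 0 0.05 0 0 0 20;0 0 0.015 0 0 0 20;0 0 0 0 0 0 20;0 0 0 0 0 0 20'
python3 - <<'E'
from m import *
s=snap('wrist','w5.png'); o=env.observe(); e=np.array(o['ee_pos']); print(e)
E
```

```text
time_s: 13.1
ee_pos: [0.4468, -0.1171, 0.0609]
eef_rot: [0.698, 0.716, 0.0, 0.001]
contact_force: [-0.5, 0.3, 0.2]
gripper_width: 0.291
gripper_force: 29.5
[ 0.44697019 -0.11702871  0.06123091]
```

View pics/w5.png

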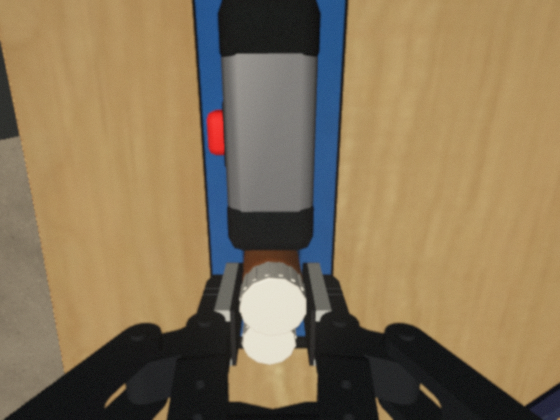

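The view shows pot_d in line with the pocket column, centred at x about 272. The grip bar spans rows 2–248, and the red button is at (217,132). I lower the pot.

```bash
python3 - <<'E'
from m import *
s=snap('wrist')
for uv in((271,2),(271,248),(222,125),(317,125),(229,205),(314,205),(217,132)): print(uv,onz(s,uv,.092 if uv[0]!=217 else .0845).round(4))
E
python3 -m inch '0 0 0.02 0 0 0 20;0 0 0.015 0 0 0 20;0 0 0.015 0 0 0 20;0 0 0.01 0 0 0 20;0 0 0.007 0 0 0 20;0 0 0.002 0 0 0 20;0 0 0 0 0 0 20;0 0 0 0 0 0 20'
```

```text
(271, 2) [ 0.4449 -0.0156  0.092 ]
(271, 248) [ 0.4465 -0.0862  0.092 ]
(222, 125) [ 0.4315 -0.0474  0.092 ]
(317, 125) [ 0.459  -0.0468  0.092 ]
(229, 205) [ 0.4332 -0.0719  0.092 ]
(314, 205) [ 0.4596 -0.0713  0.092 ]
(217, 132) [ 0.4289 -0.0505  0.0845]
time_s: 14.0
ee_pos: [0.4454, -0.1165, 0.0329]
eef_rot: [0.698, 0.716, -0.0, -0.0]
contact_force: [-3.9, -1.8, 11.1]
gripper_width: 0.291
gripper_force: 30.0
```

Same signature as the first one. I release, rise, and check all the caps.

```bash
python3 -m inch '0 0 0 0 0 0 60;0 0 0 0 0 0 60;0 0 0 0 0 0 60;0 0 0 0 0 0 60;0 0 -0.05 0 0 0 60;0 0 -0.1 0 0 0 60;0 0 -0.12 0 0 0 60;0 0 -0.12 0 0 0 60;0 0 -0.1 0 0 0 60;0 0 0 0 0 0 60'
python3 -m inch '0 0 0 0 0 0 60;0 0 0 0 0 0 60;0 0 0 0 0 0 60'
python3 - <<'E'
from m import *
s=snap('wrist','w6.png'); o=env.observe(); e=np.array(o['ee_pos']); print(e,R.from_quat(o['eef_rot']).as_matrix().round(4).tolist())
t=snap('top')
for P in ((.4465,-.1157),(.447,-.154),(.442,.0142),(.441,.0517)):
    for q in (s,t) if P[1]<0 else (t,):
        c,a=cap(q,proj(q,[[*P,.056]])[0],22 if q is s else 6); print(P,c.round(1),a,onz(q,c,.056).round(4))
E
```

```text
time_s: 15.0
ee_pos: [0.4492, -0.1173, 0.2338]
eef_rot: [0.698, 0.716, 0.002, 0.005]
contact_force: [0.1, 0.1, -0.9]
gripper_width: 0.602
gripper_force: 0.0
time_s: 15.3
ee_pos: [0.4449, -0.1162, 0.2269]
eef_rot: [0.698, 0.716, -0.001, -0.001]
contact_force: [0.6, 0.4, -0.0]
gripper_width: 0.597
gripper_force: 0.0
[ 0.44504911 -0.11619209  0.22700712] [[-0.025, 0.9997, -0.0031], [0.9997, 0.025, 0.0009], [0.001, -0.003, -1.0]]
(0.4465, -0.1157) [273. 178.] 664 [ 0.4457 -0.1142  0.056 ]
(0.4465, -0.1157) [313.5 242.2] 13 [ 0.4392 -0.11    0.056 ]
(0.447, -0.154) [272.9 219. ] 583 [ 0.4465 -0.1517  0.056 ]
(0.447, -0.154) [329.2 234.4] 44 [ 0.4629 -0.1562  0.056 ]
(0.442, 0.0142) [271.2 240.4] 54 [0.4424 0.0141 0.056 ]
(0.441, 0.0517) [258.4 240.5] 53 [0.4415 0.0517 0.056 ]
```

View pics/w6.png

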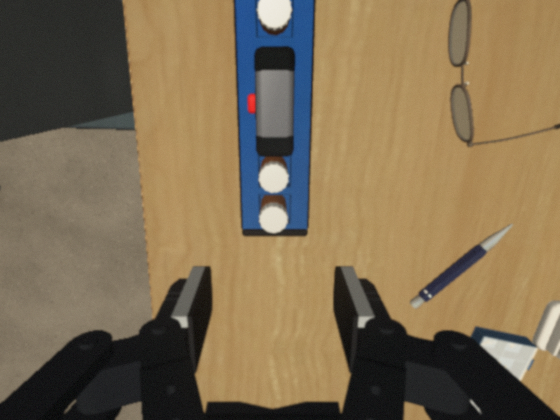

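Both spares stand in their pockets, with caps at (273,178) and (273,219), and the pots that were already there have not moved. The bar spans rows 47–155 and the button is at (251,103). I go over the grip bar with the fingers wider.

```bash
python3 -m inch '0.06 0.003 0 0 0 0 80;0.08 0 0 0 0 0 80;0.023 0 0 0 0 0 80;0 0 0.08 0 0 0 80;0 0 0.1 0 0 0 80;0 0 0.1 0 0 0 80;0 0 0.07 0 0 0 80;0 0 0.04 0 0 0 80;0 0 0 0 0 0 80;0 0 0 0 0 0 80'
python3 - <<'E'
from m import *
s=snap('wrist','w7.png'); o=env.observe(); e=np.array(o['ee_pos']); print(e,R.from_quat(o['eef_rot']).as_matrix().round(4).tolist())
E
```

```text
time_s: 16.4
ee_pos: [0.4454, -0.0514, 0.0723]
eef_rot: [0.698, 0.716, -0.0, -0.0]
contact_force: [0.4, 0.1, 0.7]
gripper_width: 0.797
gripper_force: 0.0
[ 0.44596793 -0.05150036  0.07294795] [[-0.025, 0.9997, 0.0005], [0.9997, 0.025, -0.0001], [-0.0002, 0.0005, -1.0]]
```

View pics/w7.png

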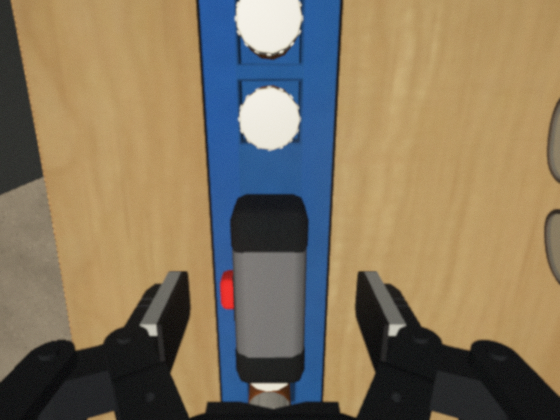

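The fingers straddle the bar: tips at columns 189 and 358, bar centred at about 270, and the button at (228,290), level with the pads. I lower and squeeze.

```bash
python3 -m inch '-0.002 -0.002 0.025 0 0 0 80;0 0 0.0125 0 0 0 80;0 0 0 0 0 0 80;0 0 0 0 0 0 45;0 0 0 0 0 0 45;0 0 0 0 0 0 45;0 0 0 0 0 0 25;0 0 0 0 0 0 25;0 0 0 0 0 0 25;0 0 0 0 0 0 25' 60
python3 -m inch '0 0 0 0 0 0 25;0 0 0 0 0 0 25;0 0 0 0 0 0 25'
```

```text
time_s: 17.45
ee_pos: [0.4445, -0.052, 0.0576]
eef_rot: [0.698, 0.716, -0.0, -0.0]
contact_force: [-2.8, 0.2, 6.4]
gripper_width: 0.321
gripper_force: 59.9
time_s: 17.75
ee_pos: [0.4445, -0.052, 0.0577]
eef_rot: [0.698, 0.716, -0.0, -0.0]
contact_force: [-3.6, 0.9, 5.8]
gripper_width: 0.318
gripper_force: 59.9
```

The opening is about 27 mm, so the button is flush. I pull up gently for the first 12 mm.

```bash
python3 -m inch '0 0 -0.005 0 0 0 25;0 0 -0.005 0 0 0 25;0 0 -0.01 0 0 0 25;0 0 -0.01 0 0 0 25;0 0 0 0 0 0 25;0 0 0 0 0 0 25;0 0 0 0 0 0 25'
python3 - <<'E'
from m import *
s=snap('scene','s1.png'); cv2.imwrite('pics/s1c.png',cv2.resize(s['color'][200:290,200:350,::-1],None,fx=5,fy=5))
E
```

```text
time_s: 18.45
ee_pos: [0.4449, -0.0521, 0.0697]
eef_rot: [0.698, 0.716, 0.0, 0.0]
contact_force: [-1.3, 1.1, 0.1]
gripper_width: 0.323
gripper_force: 59.5
```

View pics/s1c.png

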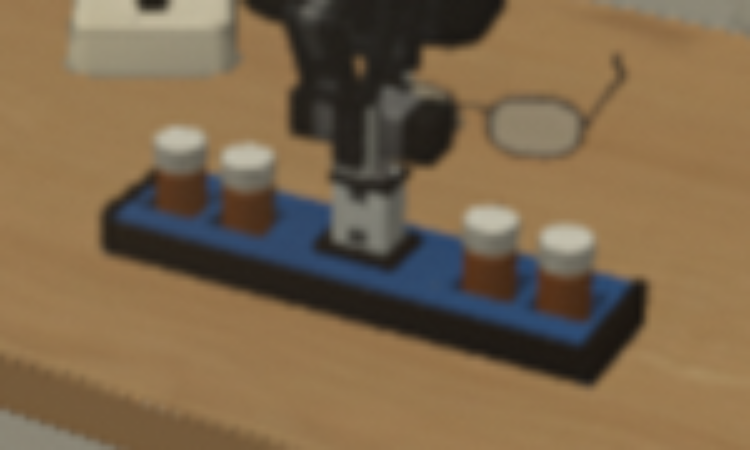

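All four pots are seated, and the rack appears to be standing. To be sure, I compare its image position with the first picture; a 12 mm lift would shift it by about 5 px.

```bash
cat > lift.py <<'E'
import sys
from m import *
a=cv2.imread('pics/scene0.png'); b=snap('scene','sx.png')['color'][:,:,::-1]
for (x0,x1,y0,y1) in((292,335,248,275),(216,235,235,258)):
    T=a[y0:y1,x0:x1]; r=cv2.matchTemplate(np.ascontiguousarray(b[y0-25:y1+15,x0-15:x1+15]),T,cv2.TM_CCOEFF_NORMED); _,v,_,p=cv2.minMaxLoc(r); print('shift',p[0]-15,p[1]-25,round(v,2))
s=env.observe(); print(s['ee_pos'],s['contact_force'])
E
python3 lift.py
```

```text
shift 0 0 0.9
shift 0 0 1.0
[ 0.4448474  -0.05208379  0.06957153] [-1.51218436  0.26554481  0.24735135]
```

The rack has not moved while the handle slid 12 mm. I pull on to 40 mm.

```bash
python3 -m inch '0 0 -0.01 0 0 0 25;0 0 -0.01 0 0 0 25;0 0 0 0 0 0 25;0 0 0 0 0 0 25' && python3 lift.py
python3 -m inch '0 0 -0.01 0 0 0 25;0 0 -0.01 0 0 0 25;0 0 -0.01 0 0 0 25;0 0 -0.01 0 0 0 25;0 0 -0.005 0 0 0 25;0 0 0 0 0 0 25;0 0 0 0 0 0 25;0 0 0 0 0 0 25'; python3 lift.py
```

```text
time_s: 18.95
ee_pos: [0.4449, -0.0521, 0.0778]
eef_rot: [0.698, 0.716, 0.0, 0.0]
contact_force: [-0.5, 0.1, 0.6]
gripper_width: 0.326
gripper_force: 59.7
shift 0 0 0.9
shift 0 0 1.0
[ 0.44493417 -0.05207293  0.07773   ] [-0.51942541  1.0644477   1.26215438]
time_s: 19.8
ee_pos: [0.445, -0.0521, 0.0956]
eef_rot: [0.698, 0.716, 0.0, 0.0]
contact_force: [0.2, 0.2, 0.3]
gripper_width: 0.32
gripper_force: 59.7
shift 0 0 0.9
shift 0 0 1.0
[ 0.44490646 -0.05211375  0.09553969] [-0.47764538  1.88272315  0.65260057]
```

```bash
python3 -m inch '0 0 -0.01 0 0 0 25;0 0 -0.01 0 0 0 25;0 0 -0.006 0 0 0 25;0 0 -0.004 0 0 0 25;0 0 -0.004 0 0 0 25;0 0 0 0 0 0 25;0 0 0 0 0 0 25;0 0 0 0 0 0 25'; python3 lift.py
```

```text
time_s: 20.65
ee_pos: [0.4444, -0.052, 0.1089]
eef_rot: [0.698, 0.716, -0.0, -0.0]
contact_force: [-0.2, -0.4, -5.8]
gripper_width: 0.32
gripper_force: 59.4
shift 0 0 0.9
shift 0 0 0.98
[ 0.44449351 -0.05204506  0.1089151 ] [-0.50192436 -0.90323688 -5.98021465]
```

The force now takes the rack's weight at 51 mm, which is the second stop. I lift by 5 cm.

```bash
python3 -m inch '0 0 -0.005 0 0 0 25;0 0 -0.01 0 0 0 25;0 0 -0.02 0 0 0 25;0 0 -0.02 0 0 0 25;0 0 -0.02 0 0 0 25;0 0 -0.02 0 0 0 25;0 0 -0.02 0 0 0 25;0 0 -0.01 0 0 0 25;0 0 -0.005 0 0 0 25;0 0 0 0 0 0 25'
python3 -m inch '0 0 0 0 0 0 25;0 0 0 0 0 0 25;0 0 0 0 0 0 25;0 0 0 0 0 0 25;0 0 0 0 0 0 25'; python3 lift.py; python3 - <<'E'
import cv2; a=cv2.imread('pics/sx.png'); cv2.imwrite('pics/s2c.png',cv2.resize(a[160:290,180:370],None,fx=4,fy=4))
E
```

```text
time_s: 21.7
ee_pos: [0.4448, -0.0521, 0.1613]
eef_rot: [0.698, 0.716, 0.0, 0.0]
contact_force: [-0.8, -0.5, -5.8]
gripper_width: 0.317
gripper_force: 59.7
time_s: 22.2
ee_pos: [0.4447, -0.0521, 0.161]
eef_rot: [0.698, 0.716, -0.0, -0.0]
contact_force: [-0.5, -0.0, -6.5]
gripper_width: 0.32
gripper_force: 59.7
shift 2 -20 0.9
shift 0 -20 0.98
[ 0.44469335 -0.05207684  0.16102997] [-0.12269559 -0.54552196 -5.60442499]
```

View pics/s2c.png

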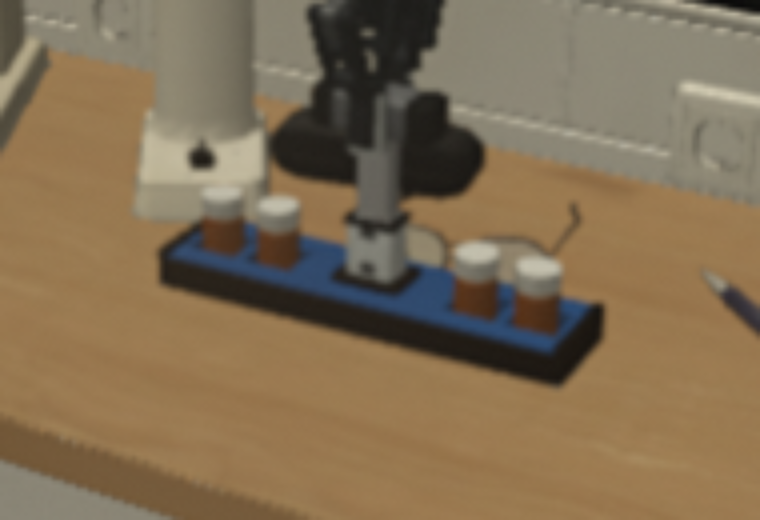

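The rack hangs level about 5 cm up (both ends shifted 20 px), with the handle extended and all four pots seated. I hand it in.

```bash
python3 -c "
from bench import env
print(env.finish_job())"
```

```text
the job is handed in; nothing more can be done
None
```

I handed the job in at about 22 s: both spare pots are seated in the two empty pockets, and the rack hangs level about 5 cm up by its handle, which is out at the second stop; no verdict was returned.

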